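# Ready the board press: shut the kit drawer and hold the press open on its cam lever

### The arm

A 7-joint arm with a two-finger parallel gripper is mounted at the origin on the work surface. World frame = base frame: x ahead of the robot, y to its left, z up, the work surface at z = 0. Lengths are in mm, angles in rad, forces in N, time in s.
With the tool pointing down it reaches from about 425 to 1025 mm from the base axis. Payload 9.4 kg.
Tool frame: the origin (TCP) lies between the finger pads; the fingertips stand 19 mm ahead of it and the grasp point (between the pads) is the TCP; z points along the fingers, y is the line along which they close (so a half turn about z gives the same grasp; the last joint's range is limited). The gripper opens to 93 mm and grips with 3 to 60 N. Pads are 15 mm wide; open, the fingers measure 128 mm over their backs; the gripper's body (75 mm by 188 mm) begins 65 mm behind the grasp point.
Start: joints at [1.19, 0.599, -0.003, 1.599, 0.002, 0.943, -0.08], TCP at [216.873, -691.802, 237.618] pointing down, gripper open.
Joint ranges: [-2.57, 2.57], [-0.35, 1.97], [-1.29, 1.29], [0.11, 2.56], [-1.05, 4.19], [0.11, 1.86], [-2.63, 2.63]. Speed limits (rad/s): [2.22, 2.22, 3.01, 3.01, 3.14, 3.14, 3.14].

### API

Orientations are given as a rotation vector (axis times angle).
In Python, from rig import ctrl gives the robot as it stands.
- The arm moves only by the tool drive_tool, never from a script. Its argument "increments" is one flat list of numbers, 5 for each row, row after row: the opening, from 0 (shut) to 1 (fully open), then the shift along the tool's x, y, z in units of 120 mm (1.0 is 120 mm), then the turn about the tool's z in units of 2 rad (1.0 is 2 rad). In form: [hand, tx, ty, tz, turn, hand, tx, ty, tz, turn, ...]. A call has 1 to 5 rows; each row is the pose to reach, as a shift and turn from the pose commanded when the call began, along the tool's axes at that moment; what a row does not reach only later rows make up. A row lasts 1/12 s, in which the tool goes at most 41.7 mm and 7.16 degrees, less where a joint would pass 70% of its speed; a pose out of reach is approached as far as the arm can. A call with a number of a shift or a turn outside -1 to 1 is refused whole. A call with a gripper value outside its range is refused whole. The fingers move at their own pace and stop on an object; "squeeze" is the grip in N (left out, the last holds). Time passes only in rows, so rows that repeat a pose let the fingers close. It gives the time, the measured TCP pose, the force, the opening and the grip force at its end, in the units of the state.
- ctrl.get_state(): the state, without advancing time (a new reading comes with each control period).
- ctrl.snapshot(name): name is "side" or "top" or "wrist"; returns a dict with "image" (420x560x3 uint8, red, green, blue), "mtx" (3x3 intrinsics, pixels), "rvec" (rotation vector, rad) and "tvec" (3), from world to camera coordinates, as OpenCV has them. Camera axes: x right, y down, z forward; pixel columns grow to the right and rows downward; lengths in mm; the calibration is good to about 2 mm. A picture is of the moment at which its call begins. There is no depth.
- ctrl.job_done(): hands the job in; it is judged then, once.
The state is a dict: "time": time; "q": joint angles; "joint_velocities": joint speeds; "tau": joint torques, N m; "position": TCP position; "tcp_rot": TCP orientation; "force": force on the tool from outside, world axes, zero at the start; "ft_torque": the same for the moment, N m; "grip_width": finger opening in mm; "grip_force": force on a finger pad.
Only numpy, scipy, OpenCV 4.12 (cv2) and the standard library are available. Lean on these libraries where they do the work, as an engineer would, in place of code of your own. Each camera call takes 0.05 s, during which the arm holds its last target. There are 200 camera calls.

### The job

Get the small board press ready for the next collage: first push its kit drawer fully home until it clicks in, then turn the cam lever up to its highest lift point, where the lever stands straight up and the press plate is raised as far as it goes. The lever springs back if let go, so finish while still holding it there by its black handle, and leave the two tape rolls, the cutter and the red box where they lie.

Things in the scene. Friction and masses are not known exactly. Their poses are not given: they have to be found in the camera images.
- press: table-top press fixed to the table: grey base (x -68 to +80 mm, 260 mm wide in y, 72 mm high), blue-fronted drawer in its front, aluminium press plate on it, blue bridge over that (top 125 mm high), red eccentric cam under a yellow crossbar (x -23 to -1, y +-82, top 198 mm high, raised 214). Origin: centre of the underside. x points from the drawer front to the back, y left, z up
- drawer (a joint): how far the kit drawer is open (m): 0 = home, 0.03 to 0.06 at the start; it opens along the press's -x. Friction 1 to 2 N; a sprung catch resists with about 5 N at 0.013 m open, easing off to 0.005 m, and then helps it home against its stop
- drawer_pull (a point): middle of the outer face of the drawer's pull, where to push: a steel bar 12 mm thick, 100 mm long along the press's y, 42 mm above the table; moves with the drawer. The blue drawer front (256 mm wide, 5 to 63 mm high) is 24 mm behind it. With the drawer home this point is at press x -104 mm, y 0
- lever (a joint): angle of the cam lever (rad): 0 = at rest, level, pointing to the press's right (-y); grows as it swings up; 1.57 = straight up = highest lift; beyond that the plate sinks again, stop at 2.3. A return spring pulls it back to 0: moving the handle takes about 4 N
- lever_grip: the lever's black round handle: a free-turning sleeve 22 mm in diameter, 66 mm long, parallel to the press's x, sticking out backwards (+x) from the end of the lever arm. Origin: its middle, 158 mm above the table at rest, 278 mm with the lever up; the arm (10 mm thick, 18 mm broad) is 39 mm from it towards the drawer side. Own x axis along the handle
- cam_axis (a point): point on the lever's turning axis (parallel to the press's x) about which the handle's middle circles at a radius of 120 mm; 158 mm above the table, at press x +56 mm, y 0
- platen (a joint): lift of the aluminium press plate in m: 0 = down on the bed, 0.016 = highest (16 mm x sine of the lever angle)
- masking_tape: yellow roll of tape lying flat, 100 mm across, 25 mm high; origin at the centre of its underside; leave alone
- clear_tape: pale grey-green roll of tape lying flat, 84 mm across, 19 mm high; origin at the centre of its underside; leave alone
- cutter: blue cutter knife lying flat, 130 x 20 x 14 mm along its x; origin at the centre of its underside; leave alone
- pin_box: small red box 55 x 40 x 30 mm; origin at the centre of its underside; leave alone

How it is judged:
By the outcome, as a careful person would: the job done as asked, in the order asked, and still so for the second after the job is handed in, while the arm keeps its last pose, push and grip.
It also fails if it takes over 58 s, if anything falls off the work surface, if the arm or the gripper's body presses on something with over 40 N, if the wrist force passes 120 N, or if a joint passes its speed limit or range.

## Working session

There is one attempt and no reset: what is moved stays moved. The work goes in short steps, Python scripts to look and compute and a tool call to move; the robot and the scene stay as the last step left them, time stands still between calls to the robot, and variables do not carry over. Pictures are saved under pics/ and viewed, at most 10 in all, crops included, and the job is handed in when it is done.

Besides the shell and the picture viewer there is one more tool, called after "Emit:" as name(argument=value, ...) on one line, values as JSON. drive_tool: Moves the arm, as the interface text tells. Shifts and turns lie within -1 to 1; 1 stands for 120 mm of shift or 2 rad of turn. Its arguments: {"type":"object","properties":{"increments":{"type":"array"},"squeeze":{"type":"number"}},"required":["increments"]}

```bash
mkdir -p pics
cat > h.py <<'E'
import numpy as np,cv2
from rig import ctrl
def snap(n,f):
    s=ctrl.snapshot(n); cv2.imwrite('pics/'+f,s['image'][:,:,::-1]); np.save('pics/'+f+'.npy',s,allow_pickle=True); return s
def load(f): return np.load('pics/'+f+'.npy',allow_pickle=True).item()
def ray(s,uv):
    R=cv2.Rodrigues(np.array(s['rvec'],float))[0]; t=np.array(s['tvec'],float).ravel()
    p=cv2.undistortPoints(np.array([[uv]],float),np.array(s['mtx'],float),None).ravel()
    return -R.T@t, R.T@np.array([p[0],p[1],1.])
def onz(s,uv,z):
    c,d=ray(s,uv); return c+d*(z-c[2])/d[2]
def proj(s,P):
    return cv2.projectPoints(np.array(P,float).reshape(-1,3),np.array(s['rvec'],float),np.array(s['tvec'],float),np.array(s['mtx'],float),None)[0].reshape(-1,2)
E
python3 - <<'E'
from h import *
for n in('top','side'):
    s=snap(n,n+'0.png'); print(n,ray(s,(280,210)))
st=ctrl.get_state();print(st)
E
```

```text
top (array([ 385.29905204,   37.57459585, 1059.79417877]), array([ 0.20391671, -0.01727459, -0.97903121]))
side (array([204.49789708, 430.1619676 , 677.93710699]), array([ 0.45307585, -0.55908961, -0.69481865]))
{'time': 0.1, 'q': array([ 1.19029798,  0.60004264, -0.00253239,  1.60002747,  0.00180607,
        0.94288913, -0.07978894]), 'joint_velocities': array([-0.00019347, -0.00158858,  0.00112213, -0.00305153, -0.00081105,
        0.00151295, -0.00120078]), 'tau': array([ 6.15156125e-03, -7.66561460e+01,  1.50309015e+00, -2.52937657e+01,
       -5.21959271e-02,  1.36497879e-02,  7.55811413e-06]), 'position': array([ 216.74511479, -691.42867322,  236.85625971]), 'tcp_rot': array([-3.10409773e+00, -4.75271808e-01,  5.38031467e-04]), 'force': array([ 0.946762  ,  0.59873936, -0.08451654]), 'ft_torque': array([ 0.05781008, -0.0067689 , -0.00988686]), 'grip_force': 0.0, 'grip_width': 92.9993695950538}
```

View pics/top0.png

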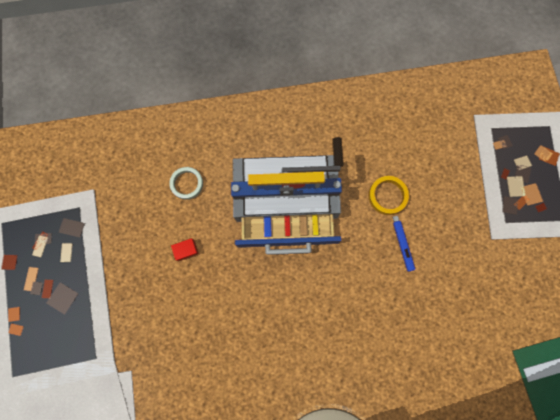

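View pics/side0.png

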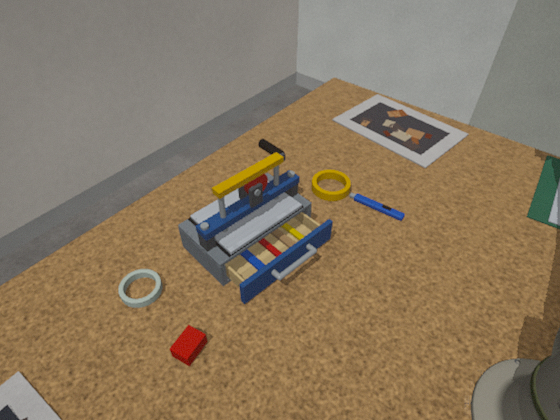

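The top view shows the press with its drawer open towards the robot: yellow bar about (287,179), pull about (288,249) and black handle about (338,152). Tape rolls lie at (187,183) and (389,195), the cutter at (404,245) and the red box at (184,249).

```bash
python3 - <<'E'
from h import *
s=load('top0.png'); im=s['image']; hsv=cv2.cvtColor(im,cv2.COLOR_RGB2HSV)
def cen(mask,box):
    m=np.zeros_like(mask);x0,y0,x1,y1=box;m[y0:y1,x0:x1]=mask[y0:y1,x0:x1]
    pts=np.argwhere(m>0)[:,::-1].astype(np.float32); return cv2.minAreaRect(pts),len(pts)
yel=cv2.inRange(hsv,(20,150,120),(32,255,255))
blk=cv2.inRange(hsv,(0,0,0),(180,255,60))
b,n=cen(yel,(235,165,335,192)); print('bar',b,n)
box=cv2.boxPoints(b); P=np.array([onz(s,p,198) for p in box]); print(P.round(0))
c=P.mean(0); L=[P[1]-P[0],P[2]-P[1]]; print([np.linalg.norm(l) for l in L])
l=max(L,key=np.linalg.norm); l=l if l[1]>0 else -l
yaw=np.arctan2(-l[0],l[1]); ex=np.array([np.cos(yaw),np.sin(yaw),0]);ey=np.array([-ex[1],ex[0],0])
O=c+12*ex; O[2]=0; print('yaw',yaw,'origin',O)
h,n=cen(blk,(325,130,350,170)); print('handle',h,n,onz(s,h[0],158),'expect',O+56*ex-120*ey)
blue=cv2.inRange(hsv,(105,120,50),(125,255,255))
f,n=cen(blue,(225,233,350,252)); print('front',f,n); p=onz(s,f[0],63);print(p, (p-O)@ex,(p-O)@ey)
for uv in [(288,252),(267,252),(310,250)]:
    p=onz(s,uv,44); print('pull',p,(p-O)@ex,(p-O)@ey)
ky=cv2.inRange(hsv,(20,150,120),(32,255,255))
r,n=cen(ky,(365,170,415,220)); print('tape',onz(s,r[0],12))
st=ctrl.get_state(); R=cv2.Rodrigues(st['tcp_rot'])[0]; print(R.round(3))
for n in('top','side'):
    s=load(n+'0.png'); im=s['image'].copy()
    for X in [(56,-120,158),(56,0,158),(-12,82,198),(-12,-82,198),(-68,130,72),(-68,-130,72),(80,130,72)]:
        u=proj(s,O+X[0]*ex+X[1]*ey+[0,0,X[2]])[0]; cv2.circle(im,tuple(u.astype(int)),2,(255,0,255),-1)
    cv2.imwrite(f'pics/{n}1.png',cv2.resize(im[110:310,130:400],None,fx=2.4,fy=2.4)[:,:,::-1])
E
python3 -c "
import cv2,numpy as np
a=cv2.imread('pics/top1.png');b=cv2.imread('pics/side1.png')
cv2.imwrite('pics/both1.png',cv2.resize(np.vstack([a,b]),(405,600)))"
```

```text
bar ((285.90228271484375, 177.71395874023438), (11.098431587219238, 76.12858581542969), 87.99044799804688) 806
[[655.  78. 198.]
 [635. -84. 198.]
 [610. -80. 198.]
 [630.  81. 198.]]
[np.float64(163.50136158790306), np.float64(24.715296410841518)]
yaw -0.12237440305663286 origin [644.49390225  -2.63224813   0.        ]
handle ((338.0, 151.5), (27.0, 8.0), 90.0) 211 [ 686.39709321 -129.58779778  158.        ] expect [ 685.42680797 -128.57071417    0.        ]
front ((287.850341796875, 237.30892944335938), (10.24346923828125, 104.11219024658203), 87.95458984375) 424
[523.72976943  11.77898587  63.        ] -121.62017715370887 -0.43811961846696335
pull [490.80949484  16.65511939  44.        ] -154.88948621413357 0.3829967546403026
pull [498.91528498  67.02676137  44.        ] -152.99314028173035 51.36740634839269
pull [487.109283   -36.96097205  44.        ] -152.01715321354598 -53.28381359194731
tape [ 599.50617709 -263.96970918   12.        ]
[[ 0.954  0.299 -0.001]
 [ 0.299 -0.954  0.001]
 [-0.    -0.001 -1.   ]]
```

View pics/both1.png

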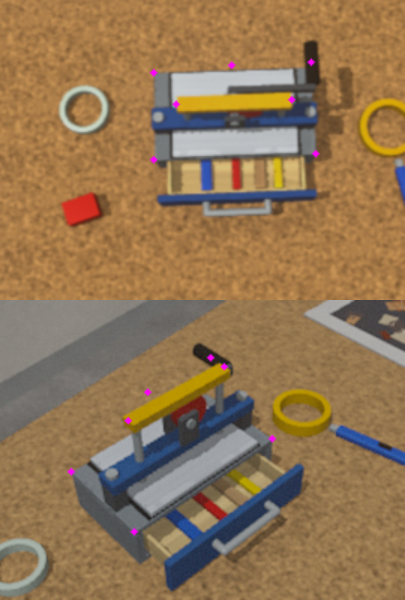

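The projected landmarks fit in both views. The press is at about (644, -3) with yaw -0.122, and the drawer is open about 48 mm. Moving over now, high and diagonally.

Emit:
drive_tool(increments=[0, 1, -1, 0, 0, 0, 1, -1, 0, 0, 0, 1, -1, 0, 0, 0, 1, -1, 0, 0, 0, 1, -1, 0, 0], squeeze=30)

```text
time: 0.52
position: [300.1, -534.2, 237.4]
tcp_rot: [-3.099, -0.487, -0.003]
force: [0.7, -0.4, 0.2]
grip_width: 64.4
grip_force: 0.0
```

Emit:
drive_tool(increments=[0, 1, -1, 0, 0, 0, 1, -1, 0, 0, 0, 1, -1, 0, 0, 0, 1, -1, 0, 0, 0, 1, -1, 0, 0])

```text
time: 0.93
position: [377.9, -384.0, 237.5]
tcp_rot: [-3.1, -0.488, -0.002]
force: [1.0, -0.5, -0.8]
grip_width: 31.0
grip_force: 0.0
```

Emit:
drive_tool(increments=[0, 1, -1, 0, 0, 0, 1, -1, 0, 0, 0, 1, -1, 0, 0, 0, 1, -1, 0, 0, 0, 1, -1, 0, 0])

```text
time: 1.35
position: [456.4, -233.7, 237.6]
tcp_rot: [-3.101, -0.489, -0.003]
force: [0.0, -0.7, 0.4]
grip_width: 0.8
grip_force: 0.0
```

Emit:
drive_tool(increments=[0, 0.3, -1, 0, 0.2125, 0, 0.3, -1, 0, 0.2125, 0, 0.3, -1, 0, 0.2125, 0, 0.3, -1, 0, 0.2125, 0, 0.3, -1, 0, 0.2125])

```text
time: 1.77
position: [451.2, -112.7, 237.6]
tcp_rot: [-3.135, 0.187, 0.001]
force: [0.6, -0.9, 0.2]
grip_width: 0.6
grip_force: 0.0
```

```bash
cat >> h.py <<'E'
ya=-0.1224; EX=np.array([np.cos(ya),np.sin(ya),0]);EY=np.array([-EX[1],EX[0],0]);O=np.array([644.5,-2.6,0])
def go(target):  # target in press frame -> tool units
    st=ctrl.get_state(); R=cv2.Rodrigues(st['tcp_rot'])[0]; p=st['position']
    T=O+target[0]*EX+target[1]*EY+np.array([0,0,target[2]])
    d=p-O; print('t',st['time'],'press pos',[round(float(v),1) for v in(d@EX,d@EY,d[2])],'turn units',round(float((np.arctan2(R[1,0],R[0,0])-ya)/2),4),'shift units',(R.T@(T-p)/120).round(3),'F',st['force'].round(1),'grip',round(st['grip_width'],1),round(float(st['grip_force']),1))
E
python3 -c "
from h import *
go((-190,0,40))"
```

```text
t 1.7667 press pos [-178.4, -132.9, 237.6] turn units 0.0016 shift units [-0.093 -1.107  1.647] F [ 0.6 -0.9  0.2] grip 0.6 0.0
```

Emit:
drive_tool(increments=[0, -0.1, -1, 0.3, 0, 0, -0.1, -1, 0.6, 0, 0, -0.1, -1, 0.6, 0, 0, -0.1, -1, 0.6, 0, 0, -0.1, -1, 0.6, 0])

```text
time: 2.18
position: [453.4, 7.0, 163.5]
tcp_rot: [-3.136, 0.18, 0.005]
force: [-0.1, -0.0, 0.2]
grip_width: 0.5
grip_force: 0.0
```

Emit:
drive_tool(increments=[0, 0, -0.1, 1, 0, 0, 0, -0.1, 1, 0, 0, 0, -0.1, 1, 0, 0, 0, -0.1, 1, 0, 0, 0, -0.1, 1, 0])

```text
time: 2.6
position: [454.4, 15.2, 44.5]
tcp_rot: [3.134, -0.191, -0.008]
force: [-0.5, 0.3, 0.9]
grip_width: 0.6
grip_force: 0.0
```

```bash
python3 -c "
from h import *
go((-165,0,40))
snap('wrist','w1.png');snap('side','s2.png')
a=cv2.imread('pics/w1.png');b=cv2.imread('pics/s2.png');cv2.imwrite('pics/b2.png',cv2.resize(np.hstack([a,b]),(800,300)))"
```

```text
t 2.6 press pos [-190.9, -5.5, 44.5] turn units 0.0004 shift units [ 0.216 -0.046  0.036] F [-0.5  0.3  0.9] grip 0.6 0.0
```

View pics/b2.png

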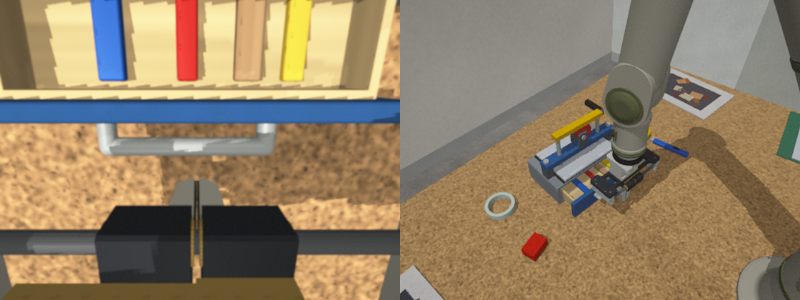

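The wrist view shows the closed fingers right in front of the pull bar, slightly right of its middle. The side view shows the hand clear of everything. Pushing now.

Emit:
drive_tool(increments=[0, 0.1, -0.05, 0.03, 0, 0, 0.2, -0.05, 0.03, 0, 0, 0.3, -0.05, 0.03, 0, 0, 0.38, -0.05, 0.03, 0, 0, 0.45, -0.05, 0.03, 0])

```text
time: 3.12
position: [511.4, 15.9, 44.9]
tcp_rot: [-3.135, 0.191, -0.007]
force: [-1.7, -0.8, 0.8]
grip_width: 0.0
grip_force: 0.5
```

Emit:
drive_tool(increments=[0, 0.05, 0, 0, 0, 0, 0.1, 0, 0, 0, 0, 0.14, 0, 0, 0, 0, 0.14, 0, 0, 0, 0, 0.14, 0, 0, 0])

```text
time: 3.53
position: [526.6, 14.5, 42.2]
tcp_rot: [-3.136, 0.19, -0.001]
force: [0.2, 0.0, -0.2]
grip_width: 0.4
grip_force: 0.0
```

```bash
python3 -c "
from h import *
go((-110,0,40))"
```

```text
t 3.5333 press pos [-119.1, 2.5, 42.2] turn units 0.0005 shift units [0.076 0.021 0.018] F [ 0.2  0.  -0.2] grip 0.4 0.0
```

Emit:
drive_tool(increments=[0, 0.02, 0, 0, 0, 0, 0.04, 0, 0, 0, 0, 0.06, 0, 0, 0, 0, 0.08, 0, 0, 0, 0, 0.08, 0, 0, 0])

```text
time: 3.95
position: [532.6, 13.6, 41.7]
tcp_rot: [3.135, -0.189, -0.01]
force: [-8.7, 2.3, 6.4]
grip_width: 0.6
grip_force: 4.5
```

```bash
python3 -c "
from h import *
go((-110,0,40))
snap('wrist','w3.png')"
```

```text
t 3.95 press pos [-113.0, 2.5, 41.7] turn units 0.0009 shift units [0.025 0.021 0.014] F [-8.7  2.3  6.4] grip 0.6 4.5
```

View pics/w3.png

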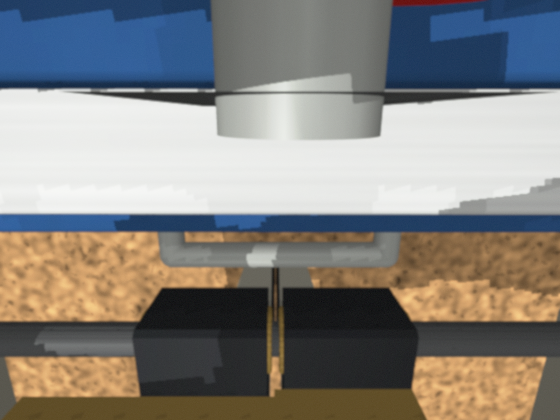

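The wrist view shows the drawer shut, its front flush under the plate's edge and the fingers on the pull bar (its outer edge at row 267). I'll check the pull's position and the force, then push a little more.

```bash
python3 -c "
from h import *
s=load('w3.png')
for uv,z in [((275,267),42),((275,267),47),((275,231),63),((275,215),63),((300,138),158)]:
    p=onz(s,uv,z)-O;print(uv,z,p@EX,p@EY)
c,d=ray(s,(280,210));print((c-O)@EX,(c-O)@EY,c[2])
st=ctrl.get_state();print(st['force'],st['ft_torque'])"
```

```text
(275, 267) 42 -105.57127474761366 2.2936972926657866
(275, 267) 47 -103.16448796726579 2.3025933881991207
(275, 231) 63 -79.71255462268381 2.351606365721702
(275, 215) 63 -73.03611327873752 2.360315493300174
(300, 138) 158 -36.83443549846833 0.23580441267198005
-34.67918657731203 2.5557324650669013 189.2753813282389
[-9.33358174  1.76375662  6.60166206] [0.43546609 1.84623751 0.01412595]
```

Emit:
drive_tool(increments=[0, 0.015, 0, 0, 0, 0, 0.03, 0, 0, 0, 0, 0.03, 0, 0, 0])

```text
time: 4.25
position: [532.7, 13.5, 41.5]
tcp_rot: [3.135, -0.188, -0.02]
force: [-16.6, 4.0, 11.5]
grip_width: 0.6
grip_force: 8.8
```

```bash
python3 -c "
from h import *
go((-110,0,40));st=ctrl.get_state();print(st['force'],st['ft_torque'])"
```

```text
t 4.25 press pos [-112.9, 2.3, 41.5] turn units 0.0013 shift units [0.024 0.02  0.012] F [-16.6   4.   11.5] grip 0.6 8.8
[-16.60421863   3.97059267  11.54083226] [9.03156662e-01 3.63630277e+00 1.72681472e-03]
```

The drawer is at a hard stop with the pull at about -105, so it is home. Backing off, going up and crossing to the handle.

Emit:
drive_tool(increments=[0, -0.1, 0, 0, 0, 0, -0.3, 0, 0, 0, 0, -0.3, 0, -0.3, 0, 0.5, -0.3, 0, -0.6, 0, 1, -0.3, 0, -0.95, 0])

```text
time: 4.67
position: [502.8, 17.4, 155.9]
tcp_rot: [3.135, -0.19, -0.004]
force: [0.7, 0.1, -0.9]
grip_width: 9.5
grip_force: 0.0
```

Emit:
drive_tool(increments=[1, 0, 0, -1, 0, 1, 0, 0, -1, 0, 1, 0, 0, -1, 0, 1, 0, 0.2, -1, 0, 1, 0, 0.4, -1, 0])

```text
time: 5.08
position: [499.4, -29.8, 278.5]
tcp_rot: [-3.135, 0.186, -0.01]
force: [1.0, -1.2, -0.3]
grip_width: 42.9
grip_force: 0.0
```

```bash
python3 -c "
from h import *
go((56,-120,260))
snap('top','t4.png');s=load('t4.png')
for n in['t4.png']:
  a=cv2.imread('pics/'+n);cv2.imwrite('pics/t4c.png',cv2.resize(a[100:300,180:420],None,fx=2.4,fy=2.4))"
```

```text
t 5.0833 press pos [-140.7, -44.7, 278.5] turn units 0.0021 shift units [1.636 0.634 0.163] F [ 1.  -1.2 -0.3] grip 42.9 0.0
```

View pics/t4c.png

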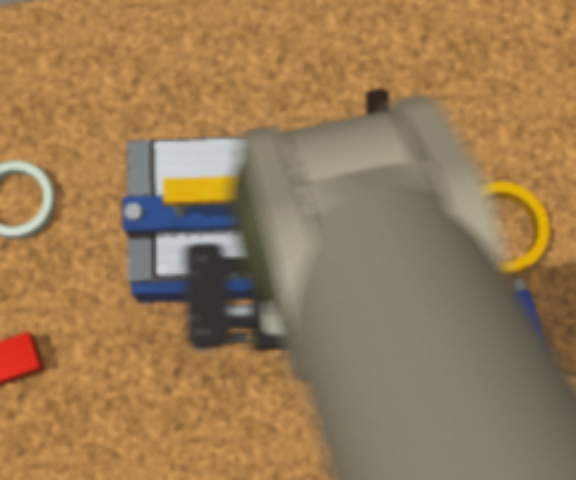

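The top view shows the drawer front flush with the base (front edge at row 295 of the crop) and the handle still at rest at (377,100). Moving over to the handle.

Emit:
drive_tool(increments=[1, 0.8, 0.3, 0.1, 0, 1, 0.8, 0.3, 0.1, 0, 1, 0.8, 0.3, 0.1, 0, 1, 0.8, 0.3, 0.1, 0, 1, 0.8, 0.3, 0.1, 0])

```text
time: 5.55
position: [589.0, -78.2, 262.8]
tcp_rot: [3.136, -0.192, -0.002]
force: [-0.9, 0.4, -0.2]
grip_width: 80.0
grip_force: 0.0
```

Emit:
drive_tool(increments=[1, 0.83, 0.3, 0, 0, 1, 0.83, 0.3, 0, 0, 1, 0.83, 0.3, 0, 0, 1, 0.83, 0.3, 0, 0, 1, 0.83, 0.3, 0, 0])

```text
time: 5.97
position: [682.8, -125.1, 263.1]
tcp_rot: [-3.136, 0.19, 0.002]
force: [-1.3, 0.8, -0.0]
grip_width: 92.9
grip_force: 0.0
```

```bash
python3 -c "
from h import *
go((56,-120,158))
s=snap('wrist','w5.png');im=s['image'].copy()
for X in [(56,-120,158),(23,-120,158),(89,-120,158)]:
  u=proj(s,O+X[0]*EX+X[1]*EY+np.array([0,0,X[2]]))[0];print(u)
  cv2.circle(im,tuple(u.astype(int)),4,(255,0,255),-1)
cv2.imwrite('pics/w5m.png',im[:,:,::-1])"
```

```text
t 5.9667 press pos [52.9, -116.9, 263.1] turn units 0.0005 shift units [0.027 0.026 0.875] F [-1.3  0.8 -0. ] grip 92.9 0.0
[278.74927691 213.8332261 ]
[278.60323115 252.70686362]
[278.90594376 172.13252624]
```

View pics/w5m.png

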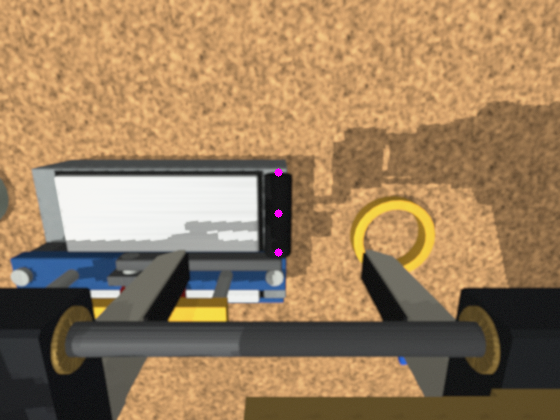

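The wrist view shows the black handle at about (278,213), right on the projected points, with the yellow tape well clear. Descending and gripping.

Emit:
drive_tool(increments=[1, 0.05, 0.026, 0.3, 0, 1, 0.05, 0.026, 0.6, 0, 1, 0.05, 0.026, 0.8, 0, 1, 0.05, 0.026, 0.875, 0, 1, 0.05, 0.026, 0.875, 0])

```text
time: 6.43
position: [686.6, -127.9, 156.9]
tcp_rot: [-3.135, 0.188, 0.007]
force: [-0.2, 0.3, 0.4]
grip_width: 93.1
grip_force: 0.0
```

Emit:
drive_tool(increments=[0, 0, 0, 0, 0, 0, 0, 0, 0, 0, 0, 0, 0, 0, 0, 0, 0, 0, 0, 0, 0, 0, 0, 0, 0], squeeze=35)

```text
time: 6.85
position: [689.2, -129.3, 159.8]
tcp_rot: [3.136, -0.19, 0.002]
force: [0.6, -0.4, -0.5]
grip_width: 64.1
grip_force: 0.0
```

Emit:
drive_tool(increments=[0, 0, 0, 0, 0, 0, 0, 0, 0, 0, 0, 0, 0, 0, 0, 0, 0, 0, 0, 0, 0, 0, 0, 0, 0])

```text
time: 7.27
position: [688.8, -129.3, 158.6]
tcp_rot: [3.136, -0.19, -0.0]
force: [0.1, -0.5, -0.4]
grip_width: 31.1
grip_force: 0.0
```

Emit:
drive_tool(increments=[0, 0, 0, 0, 0, 0, 0, 0, 0, 0, 0, 0, 0, 0, 0])

```text
time: 7.52
position: [688.9, -128.3, 158.6]
tcp_rot: [-3.135, 0.189, 0.0]
force: [0.1, 3.2, -0.5]
grip_width: 21.2
grip_force: 35.0
```

```bash
python3 -c "
from h import *
go((56,-120,158))
p=[0,0,0]
for a in np.arange(.2,1.6,.1963): print(round(a,2), (-120*np.cos(a)).round(1),(158+120*np.sin(a)).round(1))"
```

```text
t 7.5167 press pos [59.4, -119.3, 158.6] turn units 0.0009 shift units [-0.028  0.006  0.005] F [ 0.1  3.2 -0.5] grip 21.2 35.0
0.2 -117.6 181.8
0.4 -110.7 204.3
0.59 -99.5 225.0
0.79 -84.6 243.1
0.99 -66.3 258.0
1.18 -45.5 269.0
1.38 -23.0 275.8
1.57 0.4 278.0
```

Gripped (21.2 mm, 35 N). Now following the arc.

Emit:
drive_tool(increments=[0, 0, -0.012, -0.156, 0, 0, 0, -0.049, -0.309, 0, 0, 0, -0.109, -0.454, 0, 0, 0, -0.191, -0.588, 0, 0, 0, -0.293, -0.707, 0])

```text
time: 7.93
position: [692.8, -94.1, 243.2]
tcp_rot: [-3.136, 0.191, 0.002]
force: [3.8, 2.7, -11.2]
grip_width: 21.0
grip_force: 35.0
```

```bash
python3 -c "
from h import *
go((59.4,-84.8,242.9))"
```

```text
t 7.9333 press pos [59.1, -84.9, 243.2] turn units 0.0004 shift units [ 0.002 -0.001  0.002] F [  3.8   2.7 -11.2] grip 21.0 35.0
```

Emit:
drive_tool(increments=[0, 0, -0.119, -0.102, 0, 0, 0, -0.253, -0.184, 0, 0, 0, -0.398, -0.244, 0, 0, 0, -0.551, -0.281, 0, 0, 0, -0.707, -0.293, 0])

```text
time: 8.35
position: [703.0, -11.1, 278.9]
tcp_rot: [3.133, -0.192, -0.001]
force: [-0.1, -5.2, -8.7]
grip_width: 21.3
grip_force: 35.0
```

Emit:
drive_tool(increments=[0, 0, 0, 0, 0, 0, 0, 0, 0, 0, 0, 0, 0, 0, 0, 0, 0, 0, 0, 0])

```text
time: 8.68
position: [703.1, -11.8, 278.8]
tcp_rot: [3.135, -0.193, -0.0]
force: [0.0, -2.2, -2.3]
grip_width: 20.8
grip_force: 35.0
```

```bash
python3 -c "
from h import *
go((59.4,0,278))
s=snap('side','s6.png');a=snap('wrist','w6.png')
c=s['image'][80:290,150:430]
cv2.imwrite('pics/b6.png',np.hstack([cv2.resize(c,(400,300)),cv2.resize(a['image'],(400,300))])[:,:,::-1])"
```

```text
t 8.6833 press pos [59.3, -2.0, 278.8] turn units -0.0002 shift units [ 0.001 -0.016  0.006] F [ 0.  -2.2 -2.3] grip 20.8 35.0
```

View pics/b6.png

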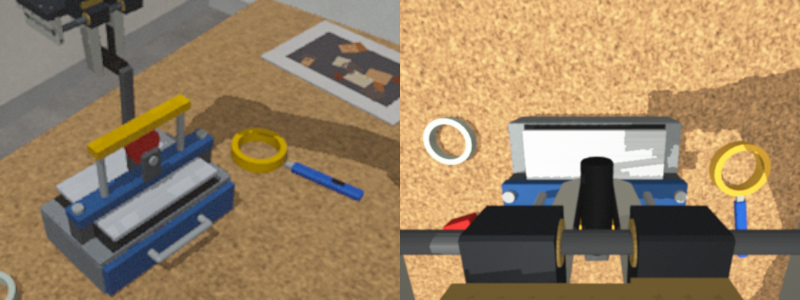

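The left view shows the lever standing upright in the gripper, the drawer shut and the tape rolls and cutter in place. A 2 mm nudge to the centre, then hand in.

Emit:
drive_tool(increments=[0, 0, -0.017, 0, 0, 0, 0, -0.017, 0, 0, 0, 0, -0.017, 0, 0, 0, 0, -0.017, 0, 0, 0, 0, -0.017, 0, 0])

```text
time: 9.2
position: [703.5, -9.0, 278.8]
tcp_rot: [3.135, -0.191, -0.0]
force: [-0.6, -5.3, -1.9]
grip_width: 21.4
grip_force: 35.0
```

```bash
python3 -c "
from h import *
go((59.4,0,278)); print(ctrl.job_done())"
```

```text
t 9.2 press pos [59.3, 0.9, 278.8] turn units 0.0003 shift units [0.001 0.007 0.006] F [-0.6 -5.3 -1.9] grip 21.4 35.0
the job is handed in; nothing more can be done
None
```

The job is handed in at 9.2 s: the drawer was pushed home to a hard stop first, then the lever was raised to straight up (within about 1 mm by my measurement) and is still held by its black handle, and the tape rolls, cutter and red box were not touched.

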